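# Snap the red needle tube into the empty spring clip

## Task

Put the red needle tube away: pick it up from the purple bead mat, lay it along the one empty spring clip of the wooden rack, between its steel jaws, and press it straight down until it snaps fully home, level, in both pairs of jaws; then let go. Leave the green and the white tubes lying where they are.

Things in the scene. Friction and masses are not known exactly. Their poses are not given: they have to be found in the camera images.
- red_tube_mid (a point): Centre of the loose red tube: round, 22 mm thick, 104 mm long, plus a white square cap (25 x 25 x 12 mm) on each end; 128 mm over all, about 40 g. x runs along it. It lies on its caps' flat sides on the fixed purple mat (top 12 mm above the table), its centre 12.5 mm above the mat, in a row with the green and white tubes, about 85 mm apart, in any order.
- clip_a_seat (a point): Empty clip: where the tube's centre must end, 48 mm above the table, 36 mm above the rack board. x: along the clip and the seated tube (either way round); z up. Steel jaw pairs at x = -32 and 32 mm, 10 mm long, tops 17 mm above the seat, mouth 30 mm wide, neck 16 mm, 8 mm above the seat; about 15 N downwards springs them apart. Free for fingers between the pairs, to 20 mm below the seat.
- green_tube_mid (a point): Centre of the green tube, of the same shape as the red one, lying on the purple mat, to be left alone. (The rack's three like clips stand side by side, 85 mm apart; the two full ones, in any order, hold a blue and a yellow tube.)
- white_tube_mid (a point): Centre of the white tube, of the same shape as the red one, lying on the purple mat, to be left alone.
There are look-alikes about, which are no part of the job. What is meant by the part that bears red_tube_mid is not pink, and is the smaller of those in its own colour.

How it is judged:
By the outcome, as a careful person would: the job done as asked, in the order asked, and still so for the second after the job is handed in, with the robot touching nothing.
It also fails if it takes over 40 s, if anything falls off the work surface, if the arm or the gripper's body presses on something with over 40 N, if the wrist force passes 120 N, or if a joint passes its speed limit or range.

## Robot

A 6-joint arm with a two-finger parallel gripper is mounted at the origin on the work surface. World frame = base frame: x ahead of the robot, y to its left, z up, the work surface at z = 0. Lengths are in m, angles in rad, forces in N, time in s.
With the tool pointing down it reaches from about 0.35 to 0.775 m from the base axis. Payload 7.3 kg.
Tool frame: the origin (TCP) lies at the very end of the fingers, on their centre line; the grasp point (between the pads) lies 19 mm behind it; z points along the fingers, y is the line along which they close (so a half turn about z gives the same grasp; the last joint's range is limited). The gripper opens to 92 mm and grips with 3 to 60 N. Pads are 19 mm wide; open, the fingers measure 130 mm over their backs; the gripper's body (75 mm by 190 mm) begins 47 mm behind the grasp point.
Start: joints at [-1.384, 0.342, 1.524, -0, 1.275, -0.146], TCP at [0.172, -0.496, 0.227] pointing down, gripper open.
Joint ranges: [-2.53, 2.53], [-0.77, 2.02], [0.04, 2.7], [-1, 4.14], [0.28, 2.66], [-3.11, 3.11]. Speed limits (rad/s): [2.57, 2.57, 3.14, 3.14, 3.14, 3.14].

## Interface

Orientations are given as [roll, pitch, yaw] about the fixed x, y, z axes, in that order (R = Rz(yaw) Ry(pitch) Rx(roll)).
In Python, from cell import robot gives the robot as it stands.
- The arm moves only by the tool apply_moves, never from a script. Its argument "rows" is a list of rows, each an object with "xyz": the shift along the tool's x, y, z in mm, a list of three; "turn": the turn about the tool's z in rad. A call has 1 to 10 rows; each row shifts and turns the commanded pose from where the row before left it, along the tool's axes as they then stand; what a row does not reach is not made up. A row lasts 1/8 s, in which the tool goes at most 62.5 mm and 10.7 degrees, less where a joint would pass 70% of its speed; a pose out of reach is approached as far as the arm can. A call with a gripper value outside its range is refused whole. "gripper" is the opening, from 0 (shut) to 1 (fully open), set as the call begins (left out, the last holds). The fingers move at their own pace and stop on an object; "newtons" is the grip in N (left out, the last holds). Time passes only in rows, so rows that do not move let the fingers close. It gives the time, the measured TCP pose, the force and the opening at its end, in the units of the state.
- robot.observe(): the state, without advancing time (a new reading comes with each control period).
- robot.read_camera(name): name is "scene" or "top" or "wrist"; returns a dict with "frame" (400x640x3 uint8, blue, green, red), "mtx" (3x3 intrinsics, pixels), "R" (3x3) and "t" (3): a world point X has camera coordinates R X + t; the wrist camera has in their place "T_tool_cam" (4x4, takes a point from camera to tool coordinates, whose origin is the TCP and whose axes are the flange's). Camera axes: x right, y down, z forward; pixel columns grow to the right and rows downward; lengths in m; the calibration is good to about 2 mm. A picture is of the moment at which its call begins: read the wrist's pose just before it. There is no depth.
- robot.hand_in(): hands the job in, once; it reports no verdict.
The state is a dict: "time": time; "qpos": joint angles; "qvel": joint speeds; "joint_efforts": joint torques, N m; "tool_pos": TCP position; "tool_rot": TCP orientation; "contact_force": force on the tool from outside, world axes, zero at the start; "torque": the same for the moment, N m; "opening": finger opening in m.
Only numpy, scipy, OpenCV 4.12 (cv2) and the standard library are available. Lean on these libraries where they do the work, as an engineer would, in place of code of your own. Each camera call takes 0.05 s, during which the arm holds its last target. There are 200 camera calls.

## Working session

There is one attempt and no reset: what is moved stays moved. The work goes in short steps, Python scripts to look and compute and a tool call to move; the robot and the scene stay as the last step left them, time stands still between calls to the robot, and variables do not carry over. Pictures are saved under pics/ and viewed, on a budget of 10 in all, crops included, one or two more only if the job needs it, and the job is handed in when it is done.

Besides the shell and the picture viewer there is one more tool, called after "Call:" as name([rows], argument=value, ...), one row to a line, values as JSON. apply_moves: Moves the arm, as the interface text tells. Its arguments: {"type":"object","properties":{"rows":{"type":"array"},"gripper":{"type":"number"},"newtons":{"type":"number"}},"required":["rows"]}

```bash
ls; mkdir -p pics
cat > h.py <<'E'
import numpy as np, cv2
from cell import robot
def save(name, fn):
    s=robot.observe(); c=robot.read_camera(name); cv2.imwrite(f'pics/{fn}.png',c['frame']); return s,c
E
python3 - <<'E'
from h import *
for n in('top','scene'):
    s,c=save(n,n+'1'); np.savez(f'pics/{n}1.npz',**{k:c[k] for k in('frame','mtx','R','t')})
    print(n,c['mtx'].round(1).tolist(),(-c['R'].T@c['t']).round(3), c['R'].round(2).tolist())
a=cv2.imread('pics/top1.png')
print(s['tool_pos'],s['tool_rot'],s['time'],s['opening'])
E
```

```text
pics
top [[381.4, 0.0, 317.1], [0.0, 381.4, 200.6], [0.0, 0.0, 1.0]] [ 0.333 -0.015  1.014] [[-0.01, -1.0, 0.03], [-1.0, 0.0, -0.1], [0.1, -0.03, -0.99]]
scene [[414.5, 0.0, 319.1], [0.0, 414.5, 199.5], [0.0, 0.0, 1.0]] [0.884 0.228 0.7  ] [[-0.45, 0.89, 0.0], [0.69, 0.35, -0.64], [-0.57, -0.29, -0.77]]
[ 0.17145057 -0.49579249  0.22605201] [-3.14007293e+00 -2.08373670e-04  3.32806321e-01] 0.05 0.09236693585352201
```

View pics/top1.png

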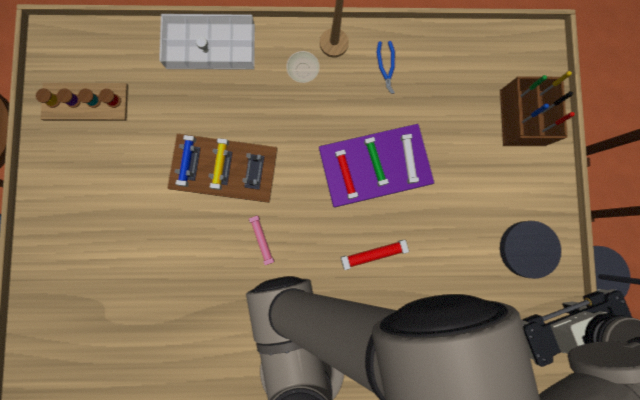

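View pics/scene1.png

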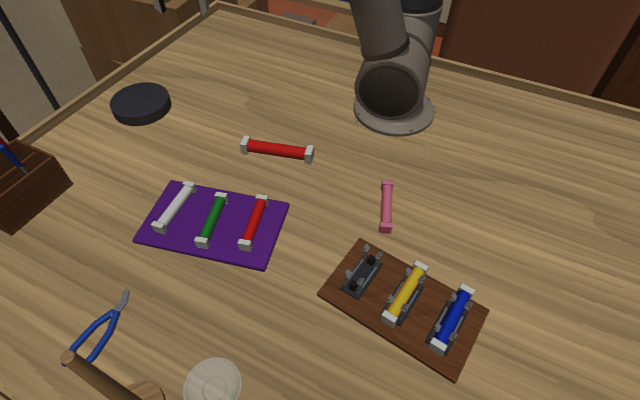

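The red tube to move is on the mat at about (346,173) in top. The larger red one at (375,255) is off the mat, and the pink one at (261,240) is a look-alike too. The empty clip is at (254,171), next to the yellow tube (219,163) and the blue one (185,160).

```bash
cat >> h.py <<'E'
def ray(c,px,z):
    o=-c['R'].T@c['t']; d=c['R'].T@np.linalg.inv(c['mtx'])@np.array([px[0],px[1],1.]); return o+d*(z-o[2])/d[2]
def blobs(f,col):
    h=cv2.cvtColor(f,cv2.COLOR_BGR2HSV).astype(int); H,S,V=h[...,0],h[...,1],h[...,2]
    m={'red':((H<5)|(H>175))&(S>200)&(V>80),'yellow':(H>22)&(H<33)&(S>200)&(V>120),'blue':(H>112)&(H<128)&(S>190)&(V>70),'green':(H>50)&(H<70)&(S>150)}[col].astype(np.uint8)
    n,l,st,ce=cv2.connectedComponentsWithStats(m); out=[]
    for i in range(1,n):
        if st[i,4]>60:
            p=np.argwhere(l==i)[:,::-1].astype(np.float32)
            r=cv2.minAreaRect(p); b=cv2.boxPoints(r); e=[np.linalg.norm(b[0]-b[1]),np.linalg.norm(b[1]-b[2])]
            a,bb=((b[0]+b[1])/2,(b[2]+b[3])/2) if e[0]<e[1] else ((b[1]+b[2])/2,(b[3]+b[0])/2)
            out.append((st[i,4],ce[i],a,bb))
    return out
E
python3 - <<'E'
from h import *
for n in('top','scene'):
    c=dict(np.load(f'pics/{n}1.npz'))
    for col,z in(('red',.0245),('green',.0245),('yellow',.048),('blue',.048)):
        for A,ce,a,b in blobs(c['frame'],col):
            A3,B3=ray(c,a,z),ray(c,b,z); d=A3-B3
            print(n,col,A,ce.round(),'ctr',ray(c,ce,z)[:2].round(4),'len',np.linalg.norm(d).round(4),'yaw',np.degrees(np.arctan2(d[1],d[0])).round(1)%180)
E
```

```text
top red 238 [346. 174.] ctr [ 0.5006 -0.1169] len 0.1003 yaw 15.8
top red 532 [375. 254.] ctr [ 0.2904 -0.1883] len 0.1356 yaw 104.8
top green 255 [375. 161.] ctr [ 0.5342 -0.196 ] len 0.1003 yaw 17.1
top yellow 262 [218. 163.] ctr [0.525  0.2109] len 0.1009 yaw 172.4
scene red 595 [276. 148.] ctr [ 0.294  -0.1847] len 0.1376 yaw 105.3
scene red 403 [254. 220.] ctr [ 0.4935 -0.1172] len 0.1031 yaw 14.900000000000006
scene green 378 [212. 217.] ctr [ 0.5275 -0.1962] len 0.1026 yaw 16.900000000000006
scene blue 639 [453. 316.] ctr [0.5268 0.2959] len 0.1031 yaw 172.7
```

Call:
apply_moves([
  {"xyz": [43,-25,0],"turn": 0.006},
  {"xyz": [43,-25,0],"turn": 0.006},
  {"xyz": [43,-25,0],"turn": 0.006},
  {"xyz": [43,-25,0],"turn": 0.006},
  {"xyz": [43,-25,0],"turn": 0.006},
  {"xyz": [43,-25,0],"turn": 0.006},
  {"xyz": [43,-25,0],"turn": 0.006},
  {"xyz": [43,-25,0],"turn": 0.006},
  {"xyz": [43,-25,0],"turn": 0.006},
  {"xyz": [43,-25,0],"turn": 0.006},
], gripper=0.65)

```text
time: 1.35
tool_pos: [0.5071, -0.127, 0.2264]
tool_rot: [-3.141, 0.0, 0.273]
contact_force: [-0.4, -1.0, -0.3]
opening: 0.0599
```

Call:
apply_moves([
  {"xyz": [0,0,40],"turn": 0},
  {"xyz": [0,0,0],"turn": 0},
])

```text
time: 1.6
tool_pos: [0.5045, -0.1271, 0.184]
tool_rot: [-3.137, 0.006, 0.274]
contact_force: [-0.2, -0.6, 0.2]
opening: 0.0595
```

```bash
cat >> h.py <<'E'
from scipy.spatial.transform import Rotation as Ro
def wcam(s,c):
    T=np.eye(4); T[:3,:3]=Ro.from_euler('xyz',s['tool_rot']).as_matrix(); T[:3,3]=s['tool_pos']
    M=np.linalg.inv(T@c['T_tool_cam']); return dict(frame=c['frame'],mtx=c['mtx'],R=M[:3,:3],t=M[:3,3])
E
python3 - <<'E'
from h import *
s,c=save('wrist','w1'); c=wcam(s,c)
print(s['time'],s['tool_pos'].round(4),s['tool_rot'].round(4),s['opening'],s['contact_force'])
for A,ce,a,b in blobs(c['frame'],'red'):
    z=.0245;A3,B3=ray(c,a,z),ray(c,b,z); d=A3-B3
    print(A,ce.round(),a,b,'ctr',((A3+B3)/2)[:2].round(4),'len',np.linalg.norm(d).round(4),'yaw',np.arctan2(d[1],d[0]).round(3))
E
```

```text
1.6 [ 0.5045 -0.1271  0.184 ] [-3.1373  0.0058  0.274 ] 0.05950183518214739 [-0.20803244 -0.61671617  0.2444148 ]
1574 [306. 184.] [306. 139.] [306. 229.] ctr [ 0.4962 -0.1195] len 0.1058 yaw 0.264
221 [311. 325.] [366. 325.] [266. 325.] ctr [ 0.3138 -0.1827] len 0.1339 yaw -1.293
```

View pics/w1.png

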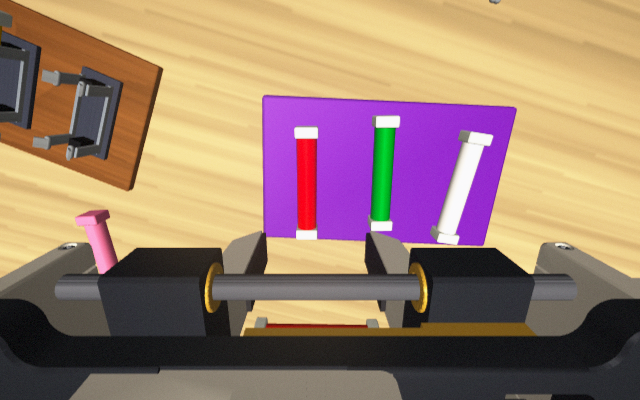

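The wrist view shows the red tube at (306,184), aligned with the fingers and fully visible on the mat. Next I descend and check again.

Call:
apply_moves([
  {"xyz": [-5,-10,40],"turn": 0.0},
  {"xyz": [0,0,40],"turn": 0},
  {"xyz": [0,0,30],"turn": 0},
  {"xyz": [0,0,0],"turn": 0},
])

```text
time: 2.15
tool_pos: [0.498, -0.1206, 0.0764]
tool_rot: [-3.14, 0.002, 0.271]
contact_force: [-0.4, 0.7, 0.3]
opening: 0.0597
```

Run:
```python
from h import *
s,c=save('wrist','w2'); c=wcam(s,c)
print(s['time'],s['tool_pos'].round(4),s['tool_rot'].round(4),s['opening'],s['contact_force'])
for A,ce,a,b in blobs(c['frame'],'red'):
    z=.0245;A3,B3=ray(c,a,z),ray(c,b,z); d=A3-B3
    print(A,ce.round(),a,b,'ctr',((A3+B3)/2)[:2].round(4),'len',np.linalg.norm(d).round(4),'yaw',np.arctan2(d[1],d[0]).round(3))
    m=Ro.from_euler('xyz',s['tool_rot']).as_matrix().T@((A3+B3)/2-s['tool_pos']); print('tool mm',(m*1000).round(1))
```

```text
2.15 [ 0.498  -0.1206  0.0764] [-3.1401e+00  2.1000e-03  2.7150e-01] 0.059730582314794084 [-0.3853997   0.73114686  0.32758822]
2642 [311. 217.] [311.5 150. ] [311.5 273. ] ctr [ 0.4982 -0.1192] len 0.1015 yaw 0.268
tool mm [ 0.6 -1.2 51.9]
```

View pics/w2.png

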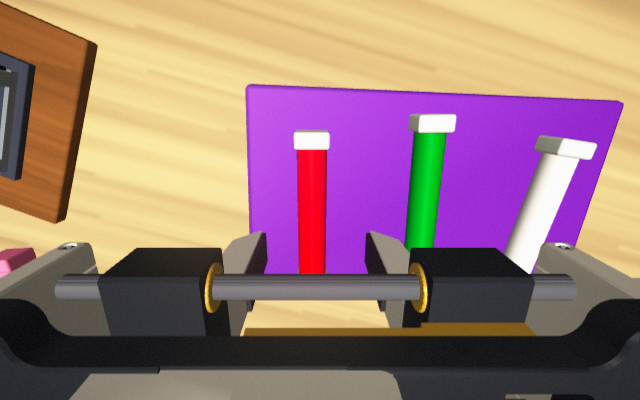

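Run:
```python
from h import *
s,c=save('wrist','w2b'); c=wcam(s,c)
R=Ro.from_euler('xyz',s['tool_rot']).as_matrix()
print('cam in tool',(R.T@(-c['R'].T@c['t']-s['tool_pos'])*1000).round(0))
for px in((311.5,149.5),(311,130.5)):
    for z in(.0355,.037): print(px,z,(R.T@(ray(c,px,z)-s['tool_pos'])*1000).round(1))
# w1 pose
f=cv2.imread('pics/w1.png'); s1=dict(tool_pos=np.array([.5045,-.1271,.184]),tool_rot=[-3.1373,.0058,.274])
c1=wcam(s1,dict(frame=f,mtx=c['mtx'],T_tool_cam=robot.read_camera('wrist')['T_tool_cam']))
for px in((306,138.5),(306,229.5)): print('w1',(R.T@(ray(c1,px,.036)-s['tool_pos'])*1000).round(1))
```

```text
cam in tool [  81.    2. -157.]
(311.5, 149.5) 0.0355 [53.1 -0.9 42.2]
(311.5, 149.5) 0.037 [53.3 -0.9 40.7]
(311, 130.5) 0.0355 [65.9 -1.2 42.2]
(311, 130.5) 0.037 [66.  -1.2 40.7]
w1 [52.4 -1.4 41.7]
w1 [-50.7  -2.1  41.7]
```

Call:
apply_moves([
  {"xyz": [1,-1,25],"turn": 0},
  {"xyz": [0,0,20],"turn": 0},
  {"xyz": [0,0,10],"turn": 0},
  {"xyz": [0,0,5],"turn": 0},
  {"xyz": [0,0,0],"turn": 0},
])

```text
time: 2.92
tool_pos: [0.4999, -0.1191, 0.0173]
tool_rot: [3.141, -0.001, 0.273]
contact_force: [0.2, 0.5, 0.0]
opening: 0.0599
```

Call:
apply_moves([
  {"xyz": [0,0,0],"turn": 0},
  {"xyz": [0,0,0],"turn": 0},
  {"xyz": [0,0,0],"turn": 0},
  {"xyz": [0,0,0],"turn": 0},
], gripper=0, newtons=45)

```text
time: 3.42
tool_pos: [0.4995, -0.1189, 0.0168]
tool_rot: [3.141, -0.0, 0.273]
contact_force: [0.1, 0.6, -0.2]
opening: 0.0241
```

Call:
apply_moves([
  {"xyz": [0,0,-20],"turn": 0},
  {"xyz": [0,0,-40],"turn": 0},
  {"xyz": [0,0,-45],"turn": 0},
  {"xyz": [0,0,-45],"turn": 0},
  {"xyz": [6,-42,0],"turn": 0},
  {"xyz": [7,-42,0],"turn": 0},
  {"xyz": [7,-42,0],"turn": 0.135},
  {"xyz": [0,-42,0],"turn": 0.135},
  {"xyz": [0,0,0],"turn": 0.134},
  {"xyz": [0,0,0],"turn": 0},
])

```text
time: 4.68
tool_pos: [0.4788, 0.0499, 0.1667]
tool_rot: [3.141, 0.0, -0.129]
contact_force: [0.4, 0.7, -0.1]
opening: 0.0207
```

Call:
apply_moves([
  {"xyz": [0,0,0],"turn": 0},
])

```text
time: 4.8
tool_pos: [0.479, 0.0491, 0.1666]
tool_rot: [3.141, 0.0, -0.129]
contact_force: [0.1, 0.1, -0.3]
opening: 0.0207
```

Run:
```python
from h import *
import pickle
s,c=save('wrist','w3'); c=wcam(s,c); pickle.dump((s,c),open('w3.pkl','wb'))
print(s['time'],s['tool_pos'].round(4),s['tool_rot'].round(4),s['opening'],s['contact_force'])
```

```text
4.8 [0.479  0.0491 0.1666] [ 3.1415e+00  1.0000e-04 -1.2920e-01] 0.020667160411974455 [ 0.11175384  0.07643134 -0.25744655]
```

View pics/w3.png

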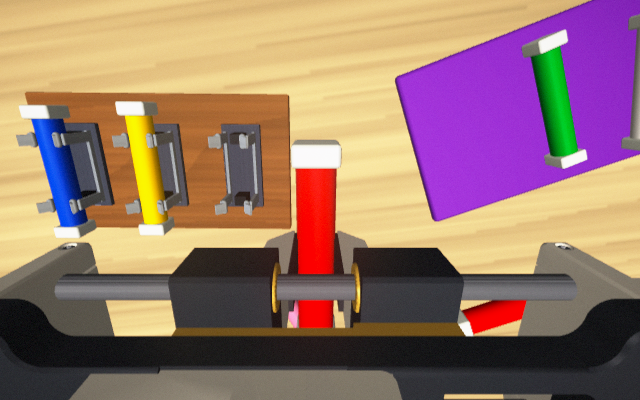

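The red tube is held and its far cap shows at (316,155). The empty clip is at about (240,170), so I zoom in on its jaws.

Run:
```python
from h import *
import pickle
s,c=pickle.load(open('w3.pkl','rb'))
cv2.imwrite('pics/w3c.png',cv2.resize(c['frame'][110:225,190:280],None,fx=5,fy=5,interpolation=cv2.INTER_CUBIC))
R=Ro.from_euler('xyz',s['tool_rot']).as_matrix()
for col in('yellow','blue'):
  for A,ce,a,b in blobs(c['frame'],col):
    P,Q=ray(c,a,.052),ray(c,b,.052);d=P-Q
    m=(P+Q)/2;print(col,A,a,b,m.round(4),np.linalg.norm(d).round(4),np.arctan2(d[1],d[0]).round(4),(R.T@(m-s['tool_pos'])*1000).round(1))
for A,ce,a,b in blobs(c['frame'],'red'): print('held',A,a,b,[(R.T@(ray(c,p,s['tool_pos'][2]+.008)-s['tool_pos'])*1000).round(1) for p in(a,b)])
```

```text
yellow 1928 [133.976 114.368] [153.832 223.576] [0.5217 0.2076 0.052 ] 0.1067 -0.1272 [  21.9 -162.7  114.6]
blue 153 [ 42. 126.] [ 65. 126.] [0.5741 0.2772 0.052 ] 0.0211 1.4422 [  65.  -238.4  114.6]
blue 522 [ 60.29413 145.67647] [ 73.76471 199.55882] [0.53   0.2817 0.052 ] 0.0529 -0.1405 [  20.6 -237.2  114.6]
blue 124 [ 85.25    214.75002] [ 72.649994 218.95003 ] [0.4856 0.2871 0.052 ] 0.0145 -1.3823 [ -24.1 -236.8  114.6]
held 3972 [315.5 169. ] [315.5 273. ] [array([50.7,  1.7, -8. ]), array([-11.8,   1.7,  -8. ])]
held 943 [332.  313.5] [298.  313.5] [array([-40.4,  12. ,  -8. ]), array([-40.4,  -9.1,  -8. ])]
held 1336 [525.7783  303.46472] [466.24182 322.26575] [array([-33. , 130.5,  -8. ]), array([-46.9,  96.2,  -8. ])]
```

View pics/w3c.png

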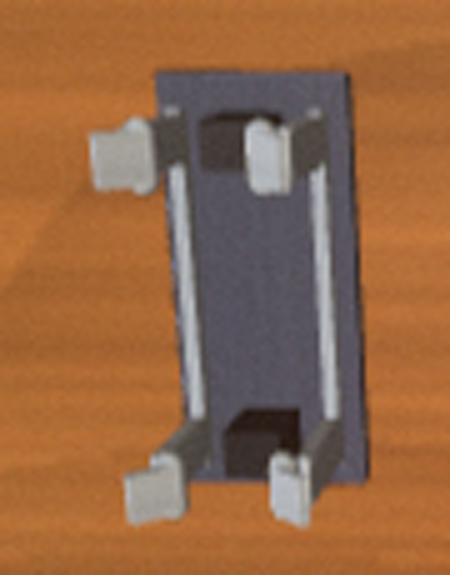

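Run:
```python
from h import *
import pickle
s,c=pickle.load(open('w3.pkl','rb')); R=Ro.from_euler('xyz',s['tool_rot']).as_matrix()
f=lambda p,z:(R.T@(ray(c,(p[0]/5+190-.4,p[1]/5+110-.4),z)-s['tool_pos'])*1000).round(1)[:2]
print('tops',[f(p,.065) for p in((89,161),(290,157),(126,500),(309,500))])
for z in(.012,.016): 
  q=[f(p,z) for p in((157,72),(348,74),(368,482),(203,480))]; print('plate',z,q,(q[0]+q[1]+q[2]+q[3])/4)
fr=lambda p,z:(R.T@(ray(c,p,z)-s['tool_pos'])*1000).round(1)[:2]
print('yellow',[fr(p,.048) for p in((133.976,114.37),(153.8,223.6))])
# caps: tops at z .0605
print('ycap far inner/outer', [fr(p,.0605) for p in((115,101.5),(157,102))])
```

```text
tops [array([ 52.2, -94.2]), array([ 53. , -58.5]), array([-11.6, -94.2]), array([-11.6, -59.4])]
plate 0.012 [array([ 64.6, -97.5]), array([ 64.3, -57.5]), array([-26.3, -58.1]), array([-25.9, -95.8])] [ 19.175 -77.225]
plate 0.016 [array([ 64.9, -96.2]), array([ 64.5, -56.7]), array([-24.9, -57.3]), array([-24.5, -94.5])] [ 20.    -76.175]
yellow [array([  75.2, -165.2]), array([ -33.1, -165. ])]
ycap far inner/outer [array([  86.2, -172.1]), array([  85.8, -135.7])]
```

Call:
apply_moves([
  {"xyz": [6.5,-26.5,0],"turn": 0},
  {"xyz": [6.5,-26,0],"turn": 0},
  {"xyz": [6.5,-26,0],"turn": 0},
  {"xyz": [0,0,30],"turn": 0},
  {"xyz": [0,0,30],"turn": 0},
  {"xyz": [0,0,20],"turn": 0},
  {"xyz": [0,0,0],"turn": 0},
  {"xyz": [0,0,0],"turn": 0},
])

```text
time: 5.85
tool_pos: [0.5093, 0.1244, 0.0875]
tool_rot: [-3.141, -0.001, -0.131]
contact_force: [-0.3, -1.1, 0.3]
opening: 0.0207
```

Run:
```python
from h import *
import pickle
s,c=save('wrist','w4'); c=wcam(s,c)
print(s['time'],s['tool_pos'].round(4),s['tool_rot'].round(4),s['opening'],s['contact_force'])
s,d=save('scene','s4'); pickle.dump((s,c,d),open('w4.pkl','wb'))
a=cv2.resize(c['frame'][60:290,200:430],None,fx=2,fy=2,interpolation=cv2.INTER_CUBIC)
b=cv2.resize(d['frame'][180:333,290:390],None,fx=3,fy=3,interpolation=cv2.INTER_CUBIC)
cv2.imwrite('pics/w4c.png',np.hstack([a[:459],b[:459]]))
```

```text
5.85 [0.5093 0.1244 0.0875] [-3.1414e+00 -1.2000e-03 -1.3130e-01] 0.020706945883922814 [-0.34108613 -1.07567141  0.32144384]
```

View pics/w4c.png

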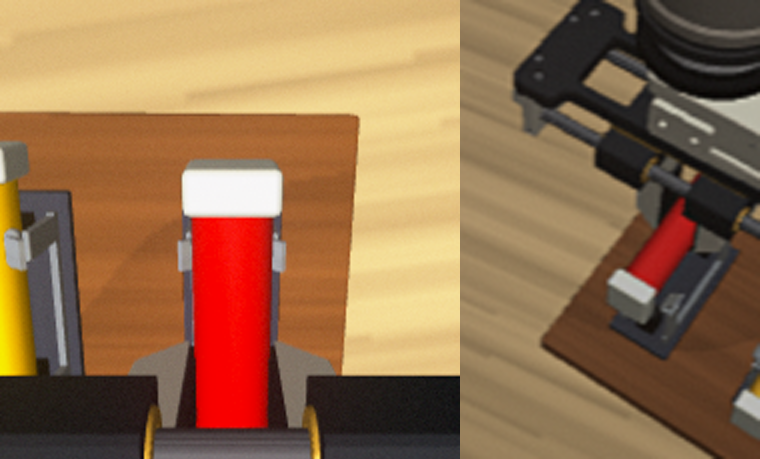

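Run:
```python
from h import *
import pickle
_,c,_=pickle.load(open('w4.pkl','rb')); p=np.array([.5093,.1244,.0875]); R=Ro.from_euler('xyz',[-3.1414,-.0012,-.1313]).as_matrix()
f=lambda q,z:(R.T@(ray(c,q,z)-p)*1000).round(1)
for q in((292,177),(292,195.5),(340,177),(340,195.5)): print('jaw',q,f(q,.065))
print('tube end',f((316,168),.0875+.0187))
```

```text
jaw (292, 177) [ 39.1 -13.3  22.5]
jaw (292, 195.5) [ 26.7 -13.6  22.5]
jaw (340, 177) [39.1 17.3 22.5]
jaw (340, 195.5) [26.7 17.6 22.5]
tube end [ 53.3   1.9 -18.6]
```

The tube sits above the clip and matches its centreline to about 0.5 mm in x and y. Both front jaws show evenly on either side of it. Now I press it down.

Call:
apply_moves([
  {"xyz": [0,0,15],"turn": 0},
  {"xyz": [0,0,8],"turn": 0},
  {"xyz": [0,0,4],"turn": 0},
  {"xyz": [0,0,4],"turn": 0},
  {"xyz": [0,0,0],"turn": 0},
], newtons=60)

```text
time: 6.58
tool_pos: [0.5089, 0.1248, 0.0557]
tool_rot: [-3.142, -0.001, -0.131]
contact_force: [0.6, -0.3, 0.2]
opening: 0.021
```

Call:
apply_moves([
  {"xyz": [0,0,3],"turn": 0},
  {"xyz": [0,0,3],"turn": 0},
  {"xyz": [0,0,2],"turn": 0},
])

```text
time: 6.95
tool_pos: [0.5091, 0.1247, 0.0478]
tool_rot: [-3.141, -0.001, -0.131]
contact_force: [1.5, -0.4, 2.5]
opening: 0.0211
```

Contact starts at TCP z ≈ 0.048, and home should be about 0.040.

Call:
apply_moves([
  {"xyz": [0,0,2],"turn": 0},
  {"xyz": [0,0,2],"turn": 0},
  {"xyz": [0,0,0],"turn": 0},
])

```text
time: 7.32
tool_pos: [0.5082, 0.1247, 0.043]
tool_rot: [3.141, 0.001, -0.131]
contact_force: [1.9, 1.0, -5.4]
opening: 0.0202
```

Call:
apply_moves([
  {"xyz": [0,0,2],"turn": 0},
  {"xyz": [0,0,1],"turn": 0},
  {"xyz": [0,0,0],"turn": 0},
])

```text
time: 7.7
tool_pos: [0.5084, 0.1247, 0.0423]
tool_rot: [3.141, -0.0, -0.131]
contact_force: [-4.6, -0.5, 15.9]
opening: 0.0208
```

Call:
apply_moves([
  {"xyz": [0,0,1],"turn": 0},
  {"xyz": [0,0,1],"turn": 0},
  {"xyz": [0,0,0],"turn": 0},
])

```text
time: 8.07
tool_pos: [0.5085, 0.1247, 0.0421]
tool_rot: [3.142, -0.001, -0.131]
contact_force: [-10.2, -1.5, 32.6]
opening: 0.0206
```

Run:
```python
from h import *
import pickle
s,c=save('wrist','w5'); c=wcam(s,c)
print(s['time'],s['tool_pos'].round(4),s['tool_rot'].round(4),s['opening'],s['contact_force'].round(1),s['torque'].round(2))
s,d=save('scene','s5')
a=cv2.resize(c['frame'][60:290,200:430],None,fx=2,fy=2,interpolation=cv2.INTER_CUBIC)
b=cv2.resize(d['frame'][200:330,310:400],None,fx=3.54,fy=3.54,interpolation=cv2.INTER_CUBIC)
cv2.imwrite('pics/w5c.png',np.hstack([a[:459],b[:459]]))
```

```text
8.075 [0.5085 0.1247 0.0421] [ 3.1416e+00 -1.3000e-03 -1.3080e-01] 0.020602926695968016 [-10.2  -1.5  32.6] [-0.35  1.92 -0.14]
```

View pics/w5c.png

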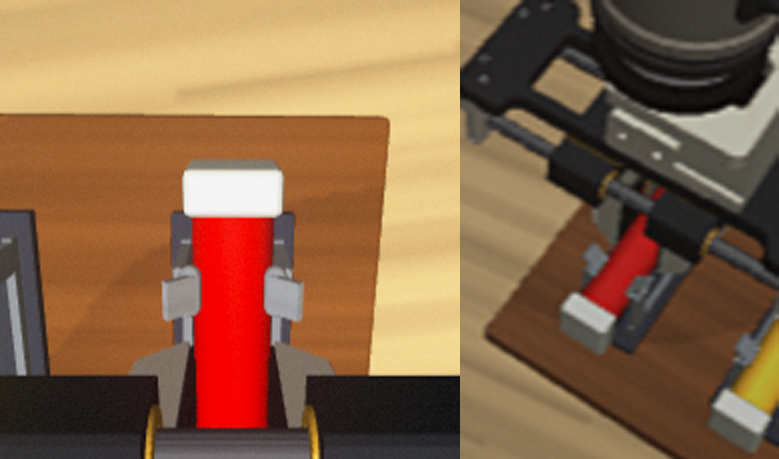

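The far jaws have closed over the tube, and it is on a hard stop (32 N with no further travel). I ease off the preload, release and look.

Call:
apply_moves([
  {"xyz": [0,0,-2],"turn": 0},
  {"xyz": [0,0,-1],"turn": 0},
  {"xyz": [0,0,0],"turn": 0},
])

```text
time: 8.55
tool_pos: [0.5084, 0.1247, 0.0424]
tool_rot: [3.141, 0.0, -0.131]
contact_force: [-3.0, -0.5, 9.6]
opening: 0.0211
```

Call:
apply_moves([
  {"xyz": [0,0,0],"turn": 0},
  {"xyz": [0,0,0],"turn": 0},
  {"xyz": [0,0,0],"turn": 0},
  {"xyz": [0,0,0],"turn": 0},
], gripper=0.45)

```text
time: 9.05
tool_pos: [0.5085, 0.1247, 0.0415]
tool_rot: [3.141, 0.0, -0.131]
contact_force: [0.0, -0.1, -0.3]
opening: 0.0411
```

Call:
apply_moves([
  {"xyz": [0,0,-15],"turn": 0},
  {"xyz": [0,0,-30],"turn": 0},
  {"xyz": [0,0,-40],"turn": 0},
  {"xyz": [-30,0,-40],"turn": 0},
  {"xyz": [-40,0,0],"turn": 0},
  {"xyz": [-10,0,0],"turn": 0},
  {"xyz": [0,0,0],"turn": 0},
])

```text
time: 9.93
tool_pos: [0.4295, 0.1353, 0.1674]
tool_rot: [-3.141, -0.001, -0.131]
contact_force: [0.6, -0.4, 0.1]
opening: 0.0413
```

Run:
```python
from h import *
s,c=save('wrist','w6'); c=wcam(s,c)
print(s['time'],s['tool_pos'].round(4),s['tool_rot'].round(4),s['opening'],s['contact_force'].round(1))
s,d=save('scene','s6'); s,t=save('top','t6')
cv2.imwrite('pics/w6c.png',np.hstack([cv2.resize(c['frame'][0:225,140:390],None,fx=1.6,fy=1.6,interpolation=cv2.INTER_CUBIC),cv2.resize(d['frame'][230:350,310:443],None,fx=3,fy=3,interpolation=cv2.INTER_CUBIC)]))
def m3(c1,p1,c2,p2):
    P=[k['mtx']@np.c_[k['R'],k['t']] for k in(c1,c2)]
    X=cv2.triangulatePoints(P[0],P[1],np.array(p1,float).reshape(2,1),np.array(p2,float).reshape(2,1)).ravel(); return (X[:3]/X[3]).round(4)
for col in('red','yellow'):
    for n,k in(('wrist',c),('scene',d),('top',t)):
        for A,ce,a,b in blobs(k['frame'],col):
            z=.048;P,Q=ray(k,a,z),ray(k,b,z)
            m=(P+Q)/2; print(col,n,A,ce.round(),m[:2].round(4),np.linalg.norm(P-Q).round(4),np.arctan2(*(P-Q)[1::-1]).round(3))
```

```text
9.925 [0.4295 0.1353 0.1674] [-3.1414e+00 -1.5000e-03 -1.3070e-01] 0.04130904514097457 [ 0.6 -0.4  0.1]
red wrist 2707 [316. 104.] [0.509  0.1228] 0.1066 -0.13
red wrist 1079 [619. 253.] [ 0.3174 -0.177 ] 0.0543 -1.302
red scene 606 [276. 149.] [ 0.315  -0.1715] 0.1335 -1.314
red scene 514 [364. 265.] [0.5018 0.1271] 0.1032 3.008
red top 156 [253. 160.] [0.5298 0.1222] 0.0627 -0.113
red top 533 [375. 254.] [ 0.2915 -0.1847] 0.1327 -1.312
yellow wrist 2310 [220. 101.] [0.5229 0.2092] 0.1074 -0.133
```

View pics/w6c.png

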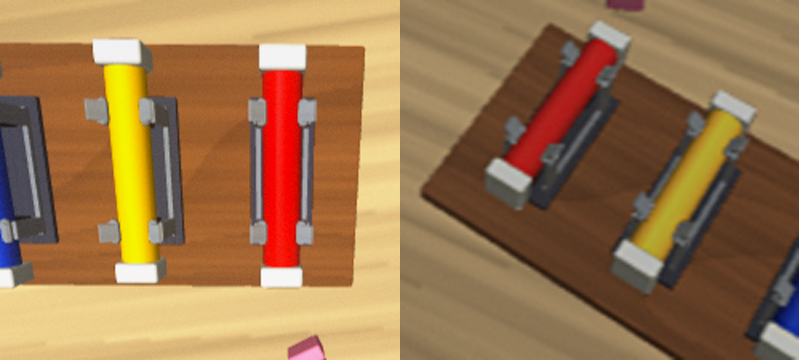

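Red sits between both jaw pairs like its yellow neighbour. One numeric check of level and height against yellow:

Run:
```python
from h import *
s=robot.observe(); w=robot.read_camera('wrist'); c=wcam(s,w); d=robot.read_camera('scene')
def ends(f,col,roi):
    h=cv2.cvtColor(f,cv2.COLOR_BGR2HSV).astype(int); H,S,V=h[...,0],h[...,1],h[...,2]
    m=(((H<5)|(H>175)) if col=='red' else (H>20)&(H<34))&(S>190)&(V>70)
    k=np.zeros_like(m); x0,y0,x1,y1=roi; k[y0:y1,x0:x1]=1
    p=np.argwhere(m&k)[:,::-1].astype(float); u=np.linalg.svd(p-p.mean(0),full_matrices=False)[2][0]
    u=u*np.sign(-u[1]); q=(p-p.mean(0))@u
    return p[q>q.max()-3].mean(0),p[q<q.min()+3].mean(0),len(p)
P=[k['mtx']@np.c_[k['R'],k['t']] for k in(c,d)]
for col,rw,rs in(('red',(290,20,345,190),(335,235,392,300)),('yellow',(195,20,245,190),(380,258,440,330))):
    A=ends(c['frame'],col,rw); B=ends(d['frame'],col,rs)
    # wrist far end (+x world) corresponds to scene near end (bottom)
    for i,j in((0,1),(1,0)):
        X=cv2.triangulatePoints(P[0],P[1],A[i].reshape(2,1),B[j].reshape(2,1)).ravel(); X=X[:3]/X[3]
        r=[np.abs(A[i]-((lambda v:v[:2]/v[2])(P[0]@np.r_[X,1]))).max()]
        print(col,A[i].round(1),B[j].round(1),A[2],B[2],X.round(4),'res',r)
```

```text
red [316.3  46.2] [350.  284.3] 2755 533 [0.5576 0.1204 0.0618] res [np.float64(5.374482981374172)]
red [314.9 165.8] [377.5 245.9] 2755 533 [0.4572 0.1328 0.0518] res [np.float64(2.516680933189548)]
yellow [212.6  42.5] [393.5 312.2] 2845 316 [0.5708 0.2045 0.0591] res [np.float64(4.701124843420018)]
yellow [227.9 163.1] [418.9 269.8] 2845 316 [0.4685 0.217  0.0469] res [np.float64(2.7718646353261818)]
```

```bash
python3 -c "
from cell import robot
print(robot.observe()['time']); print(robot.hand_in())"
```

```text
10.175
the job is handed in; nothing more can be done
None
```

The red tube is in the empty clip and the job is handed in, at about 10.2 s on the robot's clock. I took the smaller red tube from the mat, lined it up over the clip to about 0.5 mm in the wrist view, and pressed it straight down. I then released it and lifted clear.

**Snap:** the force on the tool reversed (−5 N) as the tube passed the neck. After that it met a hard stop, where force rose from 16 to 33 N with only 0.2 mm of further travel.

**Last pictures:** the red tube lies between both jaw pairs, and the jaws are spread no wider than the yellow tube's. Its direction matches the yellow tube's (−0.130 against −0.133 rad). The green and white tubes were not touched, though I did not measure them again at the end.

**Checks that disagreed:**
- **Height at the stop:** the measured tool height was about 2 mm above what I had worked out (42 mm against 40 mm).
- **Two-camera height check:** it was too coarse to settle this, with errors of up to 5 pixels. It put the red tube's ends 3 and 5 mm above the yellow one's. Its tilt matched the yellow tube's to about 2 mm end to end.

I put both down to measurement error, because the stop was hard and the jaws had closed. I did not press a second time to confirm the height.

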